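# Scoop the master ball out of its storage jar

## Robot

A 7-joint arm with a two-finger parallel gripper is mounted at the origin on a cart in front of the work surface, level with it; the furniture and walls round the work are solid. World frame = base frame: x ahead of the robot, y to its left, z up, the work surface at z = 0. Lengths are in m, angles in rad, forces in N, time in s.
With the tool pointing down it reaches from about 0.4 to 0.85 m from the base axis. Payload 10.4 kg.
Tool frame: the origin (TCP) lies between the finger pads; the fingertips stand 19 mm ahead of it and the grasp point (between the pads) is the TCP (manip.tip_reach is the z of the fingertips in the tool frame, in m); z points along the fingers, y is the direction in which the jaws open and shut (so a half turn about z gives the same grasp; the last joint's range is limited). The gripper opens to 85 mm and grips with 20 to 120 N. Pads are 22 mm wide; open, the fingers measure 114 mm over their backs; the gripper's body (76 mm by 85 mm) begins 54 mm behind the grasp point. The pads swing forward as they close: fully open they stand 13 mm farther back than shut.
Start: joints at [-1.155, 0.332, -0.065, 1.46, 0.022, 1.35, -0.088], TCP at [0.266, 0.566, 0.25] pointing down, gripper open.
Joint ranges: [-2.6, 2.6], [-0.5, 2.12], [-1.47, 1.34], [0.16, 2.42], [-1.27, 4.41], [0.06, 2.06], [-2.6, 2.6]. Speed limits (rad/s): [2.22, 2.22, 2.79, 2.79, 3.14, 3.14, 3.14].

## Interface

Orientations are given as a unit quaternion [x, y, z, w].
In Python, from workcell import sensors, cams, manip gives the robot as it stands.
- The arm moves only by the shell command python3 -m jog 'ROWS' [FORCE]. ROWS is JSON, a list of rows, each a list of 3 entries, a list of its own where there are three numbers: the shift along the world's x, y, z in m, then the turn, a rotation vector about the world's x, y, z in rad, then the opening in per cent of the stroke, from 0 (shut) to 100 (fully open). In form: [[[dx, dy, dz], [wx, wy, wz], grip], ...]. A call has 1 to 5 rows; each row shifts and turns the pose as measured when the row begins; what a row does not reach is not made up. A row lasts 1/8 s, in which the tool goes at most 62.5 mm and 10.7 degrees, less where a joint would pass 70% of its speed; a pose out of reach is approached as far as the arm can. A call with a gripper value outside its range is refused whole. The fingers move at their own pace and stop on an object; FORCE is the grip in N (left out, the last holds). Time passes only in rows, so rows that do not move let the fingers close. It gives the time, the measured TCP pose, the force and the opening at its end, in the units of the state.
- sensors.get_obs(): the state, without advancing time (a new reading comes with each control period).
- cams.camera(name): name is "scene" or "side" or "wrist"; returns (picture, depth): 400x640x3 uint8, red, green, blue; 400x640 float32, m along the optical axis (not along the pixel's ray), 0 where there is no reading.
- cams.camera_model(name): a dict with "intrinsics" (3x3 intrinsics, pixels), "view" (4x4, takes a point from world to camera coordinates). Camera axes: x right, y down, z forward; pixel columns grow to the right and rows downward; lengths in m; the calibration is good to about 2 mm. The wrist camera is an equidistant fisheye: a pixel r from the principal point sees the ray r / f radians off the axis. A picture is of the moment at which its call begins: read the wrist's pose just before it. camera_model takes no time and is no camera call; for the wrist camera it gives the pose at the moment of the call.
- manip.hand_in(): hands the job in, once; it reports no verdict.
The state is a dict: "clock": time; "joint_pos": joint angles; "joint_velocities": joint speeds; "tau": joint torques, N m; "position": TCP position; "ee_rot": TCP orientation; "ft_force": force on the tool from outside, world axes, zero at the start; "torque": the same for the moment, N m; "grip_width": opening from 0.0 (shut) to 1.0 (fully open).
Only numpy, scipy, OpenCV 4.12 (cv2) and the standard library are available. Lean on these libraries where they do the work, as an engineer would, in place of code of your own. Each camera call takes 0.05 s, during which the arm holds its last target.

## Task

One of the two clear jars still holds a steel master ball. Take the slotted scoop by its handle, angle it nose-down through the mouth of that jar, run its prongs under the ball, right the scoop so that the ball lies in it, and lift it out. Stand the scoop upright and entirely on the dark steel plate with the ball still in it, and let go; never touch the ball with the gripper.

Things in the scene. Friction and masses are not known exactly. Their poses are not given: they have to be found in the camera images.
- scoop: Loose 110 g steel slotted scoop, standing; origin under its middle, z up, nose along own -x. Upright handle bar at x=+19 mm, 10 mm in x, 12 in y, black, top z=150. Cheeks (feet): y=+-16, x -4 to +24, 16 high; back plate x=+14, 22 high. Floor: two 2.5 mm prongs, level at z=4, y=+-9 from the plate to x=-9, then rising 30 deg to the tips. Righted, the ball rests on them, x -9 to +1, centre z=13.
- scoop_nose (a point): Midpoint between the scoop's two prong tips (tips 23 mm apart), at x=-28, y=0, z=15 mm in the scoop's frame. With the scoop leaning 30 degrees nose-down (handle top towards the nose side) the front 22 mm of both prongs lie level, this point being their lowest; so they slide under the ball, one on each side of its seat.
- jar: Clear jar that holds the ball, fixed; origin under its centre. 130 mm wide, 66 high; inner floor z=6 mm, 122 mm wide inside up to z=44, then a shoulder to an open 102 mm mouth. Three seat posts, 7 mm thick, 8 high, stand on the floor 31 mm off centre, 120 deg apart; the ball is on the one along own -x, roughly towards the robot. A like jar without ball stands near.
- ball: Polished steel ball, diameter 24 mm, 56 g, origin at its centre. It sits loose on the seat post nearest the robot, 31 mm from the jar's axis, its centre 26 mm above the jar's underside, its lowest point 8 mm above the jar's inner floor; pushed off the post it rolls freely on the floor.
- plate: Flat dark steel plate 130 x 130 mm, 12 mm thick, fixed on the bench; origin at the centre of its underside, top face at z=12 mm.

How it is judged:
By the outcome, as a careful person would: the job done as asked, in the order asked, and still so for the second after the job is handed in, with the robot touching nothing.
It also fails if it takes over 54 s, if anything falls off the work surface, if the arm or the gripper's body presses on something with over 40 N, if the wrist force passes 120 N, or if a joint passes its speed limit or range.

## Working session

There is one attempt and no reset: what is moved stays moved. The work goes in short steps, Python scripts to look and compute and a shell command to move; the robot and the scene stay as the last step left them, time stands still between calls to the robot, and variables do not carry over. Pictures are saved under pics/ and viewed, and the job is handed in when it is done.

```bash
mkdir -p pics; ls
cat > h.py <<'E'
import numpy as np, cv2, json
from workcell import sensors, cams, manip
from scipy.spatial.transform import Rotation as R
def snap(n,f):
    m=cams.camera_model(n); p,d=cams.camera(n)
    cv2.imwrite(f'pics/{f}.png',cv2.cvtColor(p,cv2.COLOR_RGB2BGR)); np.savez(f'pics/{f}.npz',p=p,d=d,K=m['intrinsics'],V=m['view'],n=n)
    return p,d,m
E
python3 - <<'E'
from h import *
for n in ['scene','side','wrist']:
    p,d,m=snap(n,n+'0'); print(n,m['intrinsics'],np.linalg.inv(m['view']).round(3).tolist())
print(sensors.get_obs(), manip.tip_reach)
E
```

```text
pics
scene [[440.67777193   0.         330.77284157]
 [  0.         440.67777193 191.76970608]
 [  0.           0.           1.        ]] [[0.89, -0.231, 0.392, 0.18], [-0.455, -0.42, 0.786, -0.483], [-0.017, -0.878, -0.479, 0.448], [0.0, 0.0, 0.0, 1.0]]
side [[515.51784914   0.         313.36949859]
 [  0.         515.51784914 198.56159202]
 [  0.           0.           1.        ]] [[0.943, -0.221, 0.249, 0.268], [-0.333, -0.62, 0.71, -0.451], [-0.002, -0.753, -0.659, 0.626], [0.0, 0.0, 0.0, 1.0]]
wrist [[309.70691629   0.         317.41202916]
 [  0.         309.70691629 202.40014772]
 [  0.           0.           1.        ]] [[0.425, 0.868, 0.257, 0.2], [0.905, -0.407, -0.123, 0.597], [-0.002, 0.285, -0.958, 0.374], [0.0, 0.0, 0.0, 1.0]]
{'clock': 0.15, 'joint_pos': array([-1.1546224 ,  0.33268277, -0.0646936 ,  1.46074905,  0.02160486,
        1.3499148 , -0.08848423]), 'joint_velocities': array([ 0.00010528, -0.00216025, -0.0012625 , -0.0030022 ,  0.00042622,
       -0.00120065,  0.00015038]), 'tau': array([ 1.33528552e-03, -6.25831676e+01,  4.95756604e-02, -3.91856647e+01,
        1.62224402e-02,  7.45490048e-03, -7.62194122e-05]), 'position': array([0.26540888, 0.56555024, 0.24972581]), 'ee_rot': array([ 2.17617760e-01,  9.76033929e-01, -5.21791020e-04, -8.86575725e-05]), 'ft_force': array([ 0.64097877, -0.56679501,  0.3854546 ]), 'torque': array([ 0.01871525, -0.03032701, -0.01675676]), 'grip_width': 0.9993954778154845} 0.019
```

View pics/scene0.png

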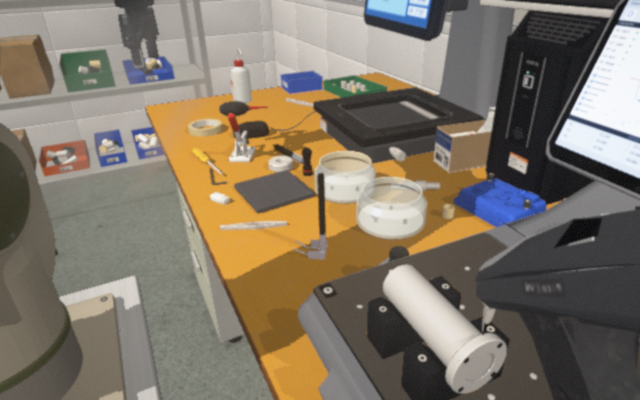

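View pics/side0.png

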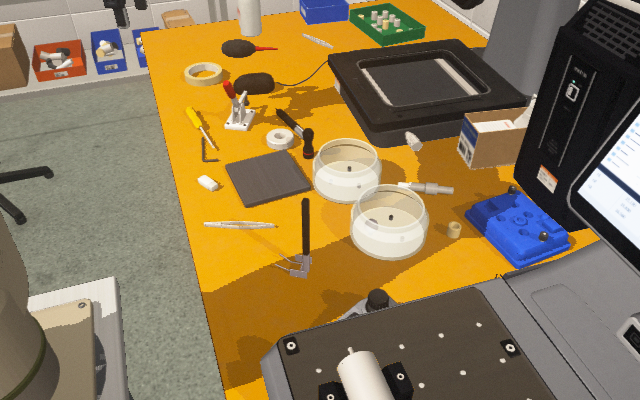

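View pics/wrist0.png

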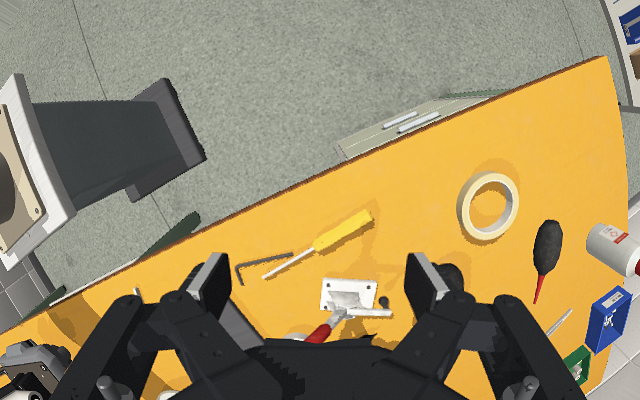

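Run:
```python
import cv2
a=cv2.imread('pics/scene0.png')[140:270,195:445]; b=cv2.imread('pics/side0.png')[120:285,195:445]
cv2.imwrite('pics/z_scene.png',cv2.resize(a,None,fx=3.2,fy=3.2,interpolation=2)); cv2.imwrite('pics/z_side.png',cv2.resize(b,None,fx=3.2,fy=3.2,interpolation=2))
```

```text
(no output)
```

View pics/z_scene.png

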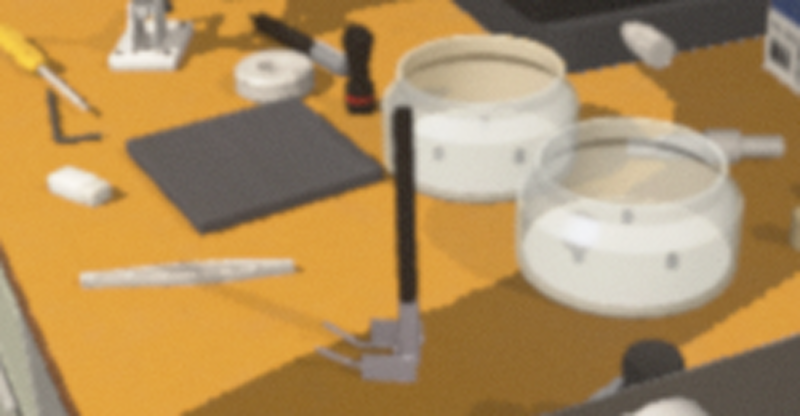

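View pics/z_side.png

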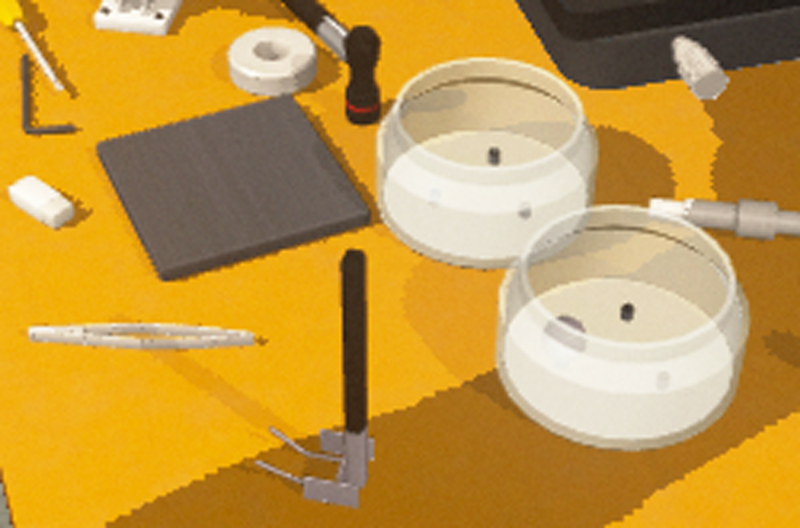

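```bash
cat >> h.py <<'E'
def ray(f,u,v):
    z=np.load(f'pics/{f}.npz'); K=z['K'];C=np.linalg.inv(z['V'])
    x=(u-K[0,2])/K[0,0]; y=(v-K[1,2])/K[1,1]
    if str(z['n'])=='wrist':
        r=np.hypot(x,y); s=np.sin(r)/r if r>1e-9 else 1; d=np.array([x*s,y*s,np.cos(r)])
    else: d=np.array([x,y,1.])
    d=C[:3,:3]@d; return C[:3,3],d/np.linalg.norm(d)
def onz(f,u,v,z):
    o,d=ray(f,u,v); return o+d*(z-o[2])/d[2]
def tri(*obs):
    A=np.zeros((3,3));b=np.zeros(3);L=[]
    for f,u,v in obs:
        o,d=ray(f,u,v);P=np.eye(3)-np.outer(d,d);A+=P;b+=P@o;L.append((P,o))
    x=np.linalg.solve(A,b); return x,[float(np.linalg.norm(P@(x-o)))*1e3 for P,o in L]
def proj(f,X):
    z=np.load(f'pics/{f}.npz'); K=z['K'];p=z['V'][:3,:3]@X+z['V'][:3,3]
    if str(z['n'])=='wrist':
        h=np.hypot(p[0],p[1]);t=np.arctan2(h,p[2]);q=p[:2]/max(h,1e-9)*t
    else: q=p[:2]/p[2]
    return q*K[0,0]+K[:2,2]
def info():
    o=sensors.get_obs(); r=R.from_quat(o['ee_rot'])
    print('t%.2f'%o['clock'],'pos',o['position'].round(4),'z',r.as_matrix()[:,2].round(3),'y',r.as_matrix()[:,1].round(3),'g%.3f'%o['grip_width'],'F',o['ft_force'].round(1),'q',o['joint_pos'].round(2)); return o
E
python3 - <<'E'
from h import *
S=lambda x,y:('scene0',195+x/3.2,140+y/3.2)
D=lambda x,y:('side0',195+x/3.2,120+y/3.2)
np.set_printoptions(precision=4,suppress=True)
print('handle top',tri(S(403,110),D(354,252)))
print('handle base',tri(S(407,303),D(355,430)))
print('tip L', tri(S(318,350),D(258,463)),'tip R',tri(S(325,325),D(272,432)))
for n,a,b in [('pl left',(127,150),(98,147)),('pl near',(204,232),(164,278)),('pl right',(383,174),(369,217)),('pl top',(300,98),(291,97))]: print(n,tri(S(*a),D(*b)))
# jar mouth near: rim ends
print('rim c near', onz(*D(629,282),.066), onz(*S(630,163),.066),'far',onz(*D(490,122),.066),onz(*S(481,80),.066))
print('post far-side near jar',tri(S(628,215),D(627,312)))
print('ball', onz(*D(567,328),.026))
E
```

```text
handle top (array([0.4394, 0.0698, 0.1455]), [0.2484898127950113, 0.24848981279504553])
handle base (array([0.4358, 0.0634, 0.0383]), [0.8012250878672732, 0.8012250878672847])
tip L (array([0.3911, 0.0796, 0.0139]), [0.3708240145861054, 0.3708240145861291]) tip R (array([0.4028, 0.0961, 0.0154]), [0.9105051434907335, 0.9105051434906316])
pl left (array([ 0.374 ,  0.3789, -0.0033]), [0.08843313354818312, 0.08843313354827326])
pl near (array([0.3823, 0.2392, 0.003 ]), [0.13652567211511438, 0.13652567211510613])
pl right (array([0.5076, 0.2484, 0.0054]), [0.3495444763841953, 0.34954447638416747])
pl top (array([0.4981, 0.3683, 0.0119]), [0.6346923849327477, 0.6346923849327958])
rim c near [0.5912 0.0877 0.066 ] [0.5903 0.0928 0.066 ] far [0.5764 0.2358 0.066 ] [0.5698 0.2302 0.066 ]
post far-side near jar (array([0.6095, 0.1176, 0.0133]), [0.7187903554162978, 0.7187903554162457])
ball [0.5679 0.1047 0.026 ]
```

```bash
python3 -m jog '[[[0.035,-0.048,0.01],[0,0,0],100],[[0.035,-0.048,0.01],[0,0,0],100],[[0.035,-0.048,0.01],[0,0,0],100],[[0.035,-0.048,0.01],[0,0,0],100],[[0.035,-0.048,0.01],[0,0,0],100]]'; python3 -m jog '[[[0.035,-0.048,0],[0,0,0],100],[[0.035,-0.048,0],[0,0,0],100],[[0.035,-0.048,0],[0,0,0],100],[[0.035,-0.048,0],[0,0,0],100],[[0.035,-0.048,0],[0,0,0],100]]'; python3 -c "
from h import *
info();snap('wrist','w1');info()"
```

```text
clock: 0.78
position: [0.4395, 0.321, 0.2982]
ee_rot: [0.213, 0.977, -0.002, -0.002]
ft_force: [1.2, 0.0, 0.2]
grip_width: 0.999
clock: 1.4
position: [0.6188, 0.0726, 0.299]
ee_rot: [0.212, 0.977, -0.001, -0.001]
ft_force: [0.6, 0.8, 0.4]
grip_width: 0.998
t1.40 pos [0.6188 0.0726 0.299 ] z [-0.003 -0.002 -1.   ] y [ 0.415  0.91  -0.003] g0.998 F [0.6 0.8 0.4] q [-0.45  0.31  0.33  1.41 -0.1   1.44  1.03]
t1.45 pos [0.6217 0.0632 0.2984] z [-0.002 -0.007 -1.   ] y [ 0.423  0.906 -0.007] g0.998 F [-2.6 -7.3 -1.4] q [-0.44  0.32  0.34  1.4  -0.1   1.44  1.03]
```

View pics/w1.png

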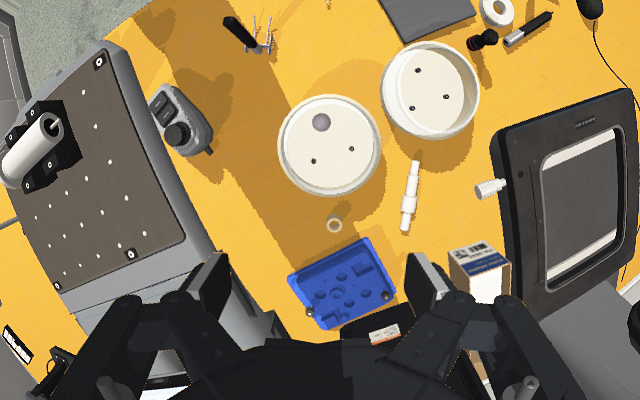

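```bash
python3 -m jog '[[[0,0,0],[0,0,0],100],[[0,0,0],[0,0,0],100]]' ; python3 -c "
from h import *
info();snap('wrist','w2');info()"; python3 -m jog '[[[-0.05,0.015,0],[0,0,0],100],[[-0.05,0.015,0],[0,0,0],100],[[-0.04,0.01,0],[0,0,0],100],[[0,0,0],[0,0,0],100],[[0,0,0],[0,0,0],100]]' ; python3 -c "
from h import *
info();snap('wrist','w3');info()
a=cv2.imread('pics/w2.png')[:260,200:500];b=cv2.imread('pics/w3.png')[:260]
cv2.imwrite('pics/z2.png',cv2.resize(a,None,fx=2.3,fy=2.3,interpolation=2))
"
```

```text
clock: 1.7
position: [0.6219, 0.0618, 0.2974]
ee_rot: [0.218, 0.976, -0.004, -0.001]
ft_force: [0.3, -0.3, -0.3]
grip_width: 1.002
t1.70 pos [0.6219 0.0618 0.2974] z [-0.003 -0.007 -1.   ] y [ 0.426  0.905 -0.008] g1.002 F [ 0.3 -0.3 -0.3] q [-0.44  0.32  0.34  1.4  -0.1   1.44  1.03]
t1.75 pos [0.6217 0.0624 0.2975] z [-0.003 -0.007 -1.   ] y [ 0.425  0.905 -0.008] g1.000 F [0.7 0.5 0.2] q [-0.44  0.32  0.34  1.4  -0.1   1.44  1.03]
clock: 2.38
position: [0.4749, 0.1103, 0.2967]
ee_rot: [0.211, 0.977, -0.003, -0.001]
ft_force: [-0.3, 0.5, -0.1]
grip_width: 0.999
t2.38 pos [0.4749 0.1103 0.2967] z [-0.003 -0.006 -1.   ] y [ 0.413  0.911 -0.007] g0.999 F [-0.3  0.5 -0.1] q [-0.59 -0.    0.26  1.75  0.01  1.4   0.82]
t2.42 pos [0.475  0.1103 0.2966] z [-0.004 -0.006 -1.   ] y [ 0.413  0.911 -0.007] g1.000 F [ 0.9 -0.4  0.6] q [-0.59 -0.    0.26  1.75  0.01  1.4   0.82]
```

View pics/z2.png

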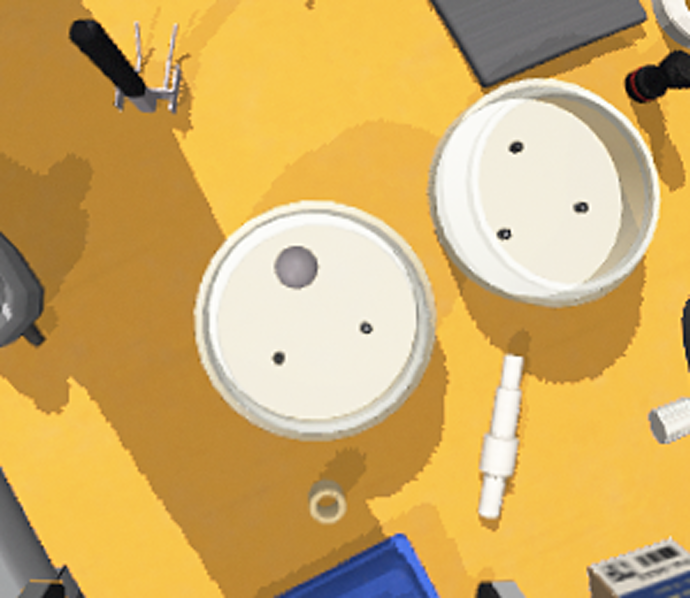

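View pics/w3.png

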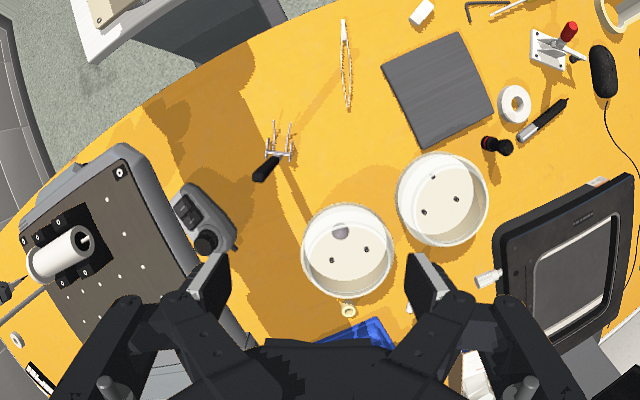

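```bash
python3 -c "
from h import *
b=cv2.imread('pics/w3.png')[90:310,230:500]
cv2.imwrite('pics/z3.png',cv2.resize(b,None,fx=2.7,fy=2.7,interpolation=2))
b=cv2.imread('pics/w3.png')[110:190,240:310]
cv2.imwrite('pics/z3b.png',cv2.resize(b,None,fx=7,fy=7,interpolation=2))
"
```

```text
(no output)
```

View pics/z3.png

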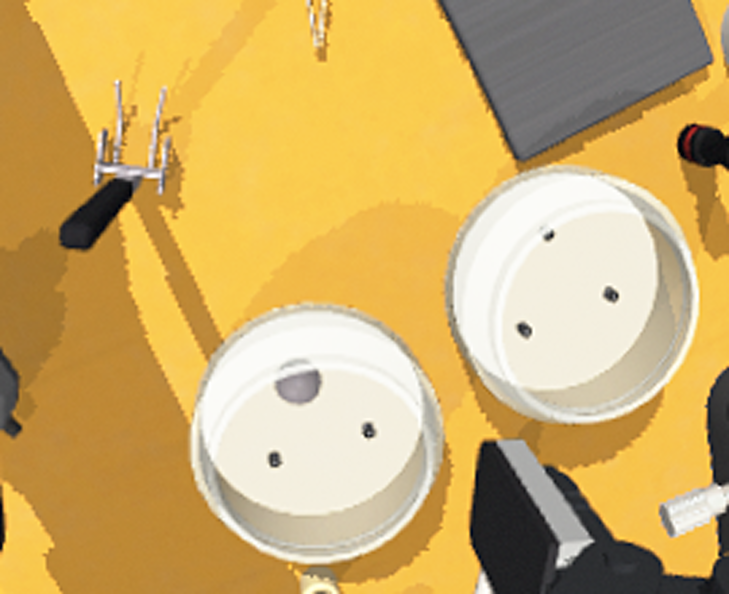

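View pics/z3b.png

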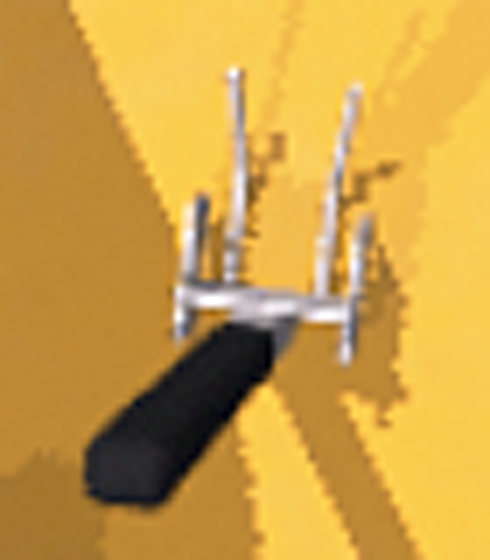

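Run:
```python
from h import *
np.set_printoptions(precision=4,suppress=True)
A=lambda x,y:('w2',200+x/2.3,y/2.3)
B=lambda x,y:('w3',230+x/2.7,90+y/2.7)
C=lambda x,y:('w3',240+x/7,110+y/7)
S=lambda x,y:('scene0',195+x/3.2,140+y/3.2)
D=lambda x,y:('side0',195+x/3.2,120+y/3.2)
# ball mask
for f,c in (('w2',(329,116)),):
    p=np.load(f'pics/{f}.npz')['p'].astype(int); m=((p[...,0]<190)&(abs(p[...,0]-p[...,2])<30)).astype(np.uint8)
    n,l,s,ce=cv2.connectedComponentsWithStats(m); i=l[c[1],c[0]]; print(f,ce[i],s[i]); bc=ce[i]
ball=tri(('w2',*bc),B(298,382)); print('ball',ball)
p1=tri(A(367,327),B(368,427)); p2=tri(A(279,357),B(274,456)); print('posts',p1,p2)
P1=(onz(*A(367,327),.014)+onz(*B(368,427),.014))/2;P2=(onz(*A(279,357),.014)+onz(*B(274,456),.014))/2
b=(onz('w2',*bc,.026)); print('at z',P1,P2,b, onz(*B(298,382),.026))
c=(P1+P2+b)/3; print('c',c[:2],[np.linalg.norm((q-c)[:2]) for q in (P1,P2,b)], 'dir c->ball deg',np.degrees(np.arctan2(*(b-c)[1::-1])))
n1=(P1+P2)/2; print('dir from posts',np.degrees(np.arctan2(*(b-n1)[1::-1])))
print('tipA',tri(A(136,25),C(235,72)),tri(A(136,25),C(235,72),S(318,350),D(258,463)))
print('tipB',tri(A(176,27),C(355,90)),tri(A(176,27),C(355,90),S(325,325),D(272,432)))
print('htop',tri(A(85,33),C(128,478)),tri(A(85,33),C(128,478),S(403,110),D(354,252)))
# rim far & near in mask? plate corners in w3
for q in [(382.5,65.5),(464,32),(498,113),(424,149)]: print('pl',onz('w3',*q,.012))
```

```text
w2 [328.4197 115.7372] [319 107  19  19 274]
ball (array([0.5643, 0.1025, 0.0294]), [0.20176995153811697, 0.20176995153810753])
posts (array([0.6142, 0.1255, 0.0069]), [0.40625749891253604, 0.40625749891253005]) (array([0.6089, 0.0714, 0.0065]), [0.2801912306537221, 0.2801912306536446])
at z [0.6119 0.1254 0.014 ] [0.6066 0.0722 0.014 ] [0.5643 0.1024 0.026 ] [0.5657 0.1024 0.026 ]
c [0.5943 0.1   ] [np.float64(0.030934419682911635), np.float64(0.03041982967071719), np.float64(0.030069513196768326)] dir c->ball deg 175.44374867428235
dir from posts 175.44374867428235
tipA (array([0.392 , 0.0826, 0.0111]), [0.3059525699157546, 0.3059525699157898]) (array([0.392 , 0.0825, 0.0112]), [0.2359820840224244, 0.3764282909745323, 0.5721856659209569, 0.6535780623015883])
tipB (array([0.4051, 0.1022, 0.0124]), [0.10230626311687709, 0.10230626311692101]) (array([0.4046, 0.1019, 0.0103]), [0.5084383369646276, 0.3807316685782367, 1.1477935464618516, 1.4741357676563218])
htop (array([0.4392, 0.067 , 0.1476]), [0.2264809323048934, 0.22648093230488395]) (array([0.4388, 0.0671, 0.1473]), [0.35391849869951003, 0.5781014084799733, 0.8415028662962448, 0.3571284459557247])
pl [0.3831 0.2441 0.012 ]
pl [0.3763 0.3787 0.012 ]
pl [0.5029 0.3853 0.012 ]
pl [0.509 0.254 0.012]
```

Run:
```python
from h import *
np.set_printoptions(precision=3,suppress=True)
z=np.load('pics/w3.npz');d=z['d'];C=np.linalg.inv(z['V'])
vv,uu=np.mgrid[60:300:2,0:450:2]
P=[];
for v,u in zip(vv.ravel(),uu.ravel()):
    if d[v,u]>0:
        o,r=ray('w3',u,v); zc=r@C[:3,2]; P.append(o+r*d[v,u]/zc)
P=np.array(P)
for y0 in np.arange(-.16,.36,.04):
    print('%.2f'%y0,[ '%.2f'%P[(abs(P[:,0]-x)<.02)&(abs(P[:,1]-y0)<.02),2].max() if ((abs(P[:,0]-x)<.02)&(abs(P[:,1]-y0)<.02)).any() else '  - ' for x in np.arange(.28,.76,.04)])
```

```text
-0.16 ['0.00', '0.09', '0.09', '0.14', '0.09', '0.09', '0.09', '  - ', '  - ', '  - ', '  - ', '  - ']
-0.12 ['0.00', '0.09', '0.09', '0.09', '0.09', '0.09', '0.09', '  - ', '0.00', '  - ', '  - ', '  - ']
-0.08 ['0.00', '0.08', '0.09', '0.09', '0.09', '0.09', '0.09', '0.00', '0.00', '0.00', '  - ', '  - ']
-0.04 ['0.00', '0.00', '0.00', '0.00', '0.04', '0.07', '0.07', '0.00', '0.00', '0.00', '  - ', '  - ']
0.00 ['0.00', '0.00', '0.00', '0.00', '0.00', '0.00', '0.00', '0.00', '0.00', '0.00', '0.00', '  - ']
0.04 ['0.00', '0.00', '0.00', '0.00', '0.34', '0.00', '0.00', '0.07', '0.07', '0.07', '0.00', '  - ']
0.08 ['0.00', '0.00', '0.00', '0.02', '0.34', '0.31', '0.06', '0.07', '0.02', '0.07', '0.00', '0.00']
0.12 ['  - ', '0.00', '0.00', '0.02', '0.00', '0.00', '0.06', '0.07', '0.01', '0.07', '0.00', '0.00']
0.16 ['  - ', '0.00', '0.00', '0.01', '0.00', '0.34', '0.30', '0.07', '0.07', '0.07', '0.00', '0.00']
0.20 ['  - ', '  - ', '0.01', '0.01', '0.00', '0.00', '0.07', '0.07', '0.07', '0.07', '0.00', '  - ']
0.24 ['  - ', '  - ', '0.01', '0.01', '0.02', '0.01', '0.07', '0.01', '0.02', '0.07', '0.00', '0.00']
0.28 ['  - ', '  - ', '  - ', '0.01', '0.01', '0.02', '0.07', '0.01', '0.01', '  - ', '  - ', '  - ']
0.32 ['  - ', '  - ', '  - ', '0.01', '0.01', '0.01', '  - ', '  - ', '  - ', '  - ', '  - ', '  - ']
```

```bash
python3 -m jog '[[[-0.036,-0.043,-0.03],[0,0,-0.145],100],[[0,0,-0.03],[0,0,0],100],[[0,0,-0.02],[0,0,0],100],[[0,0,0],[0,0,0],100]]' ; python3 -c "
from h import *
info();snap('side','s4');info()"
```

```text
clock: 2.92
position: [0.4407, 0.0655, 0.2147]
ee_rot: [0.285, 0.959, -0.004, -0.001]
ft_force: [0.6, -0.5, 0.5]
grip_width: 1.0
t2.92 pos [0.4407 0.0655 0.2147] z [-0.004 -0.007 -1.   ] y [ 0.546  0.838 -0.008] g1.000 F [ 0.6 -0.5  0.5] q [-0.55 -0.05  0.29  1.97  0.02  1.23  0.72]
t2.98 pos [0.4413 0.0657 0.2157] z [-0.002 -0.006 -1.   ] y [ 0.546  0.838 -0.006] g0.999 F [ 0.2 -0.3  0.2] q [-0.55 -0.05  0.29  1.97  0.02  1.23  0.72]
```

View pics/s4.png

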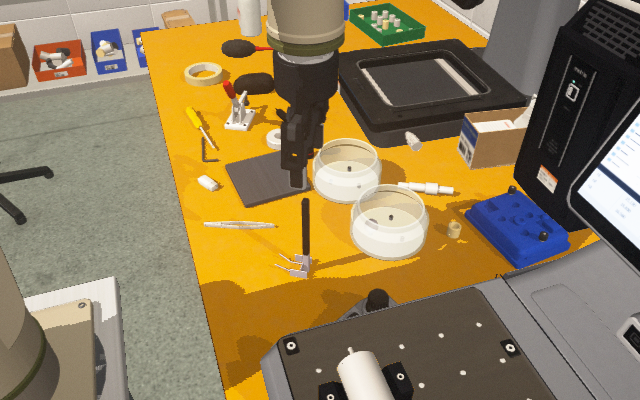

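```bash
python3 -m jog '[[[-0.001,0.001,-0.04],[0,0,0],100],[[0,0,-0.04],[0,0,0],100],[[0,0,-0.016],[0,0,0],100],[[0,0,0],[0,0,0],100]]' ; python3 -c "
from h import *
info();snap('wrist','w5');info()"
```

```text
clock: 3.48
position: [0.4449, 0.068, 0.1217]
ee_rot: [0.285, 0.959, -0.002, 0.003]
ft_force: [-0.6, 0.2, 0.9]
grip_width: 1.001
t3.48 pos [0.4449 0.068  0.1217] z [ 0.005 -0.005 -1.   ] y [ 0.546  0.838 -0.001] g1.001 F [-0.6  0.2  0.9] q [-0.55  0.06  0.3   2.07 -0.01  1.01  0.75]
t3.52 pos [0.4453 0.068  0.1224] z [ 0.006 -0.004 -1.   ] y [ 0.546  0.838 -0.   ] g0.999 F [-0.   0.2  0. ] q [-0.55  0.06  0.3   2.07 -0.01  1.01  0.75]
```

View pics/w5.png

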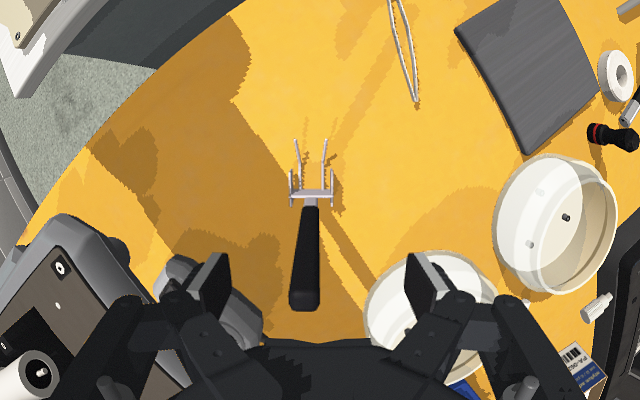

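```bash
python3 -m jog '[[[-0.0065,-0.001,-0.004],[0,0,0],100],[[0,0,0],[0,0,0],100],[[0,0,0],[0,0,0],50],[[0,0,0],[0,0,0],50]]' 60 ; python3 -c "
from h import *
info()"
```

```text
clock: 4.03
position: [0.4403, 0.0676, 0.1212]
ee_rot: [0.285, 0.959, 0.0, 0.005]
ft_force: [0.5, 0.7, 0.8]
grip_width: 0.603
t4.03 pos [0.4403 0.0676 0.1212] z [ 0.01  -0.002 -1.   ] y [0.546 0.838 0.004] g0.603 F [0.5 0.7 0.8] q [-0.55  0.05  0.3   2.09 -0.01  1.    0.75]
```

```bash
python3 -m jog '[[[-0.001,-0.0005,-0.004],[0.002,0.01,0],50],[[0,0,0],[0,0,0],0],[[0,0,0],[0,0,0],0],[[0,0,0],[0,0,0],0],[[0,0,0],[0,0,0],0]]' 60 ; python3 -c "
from h import *
info()
snap('wrist','w6');snap('scene','c6')
a=cv2.imread('pics/w6.png');b=cv2.imread('pics/c6.png')
cv2.imwrite('pics/x6.png',cv2.resize(b[140:280,250:400],None,fx=4,fy=4,interpolation=2))
"
```

```text
clock: 4.65
position: [0.4393, 0.067, 0.117]
ee_rot: [0.285, 0.959, -0.0, -0.0]
ft_force: [-0.3, -0.4, 0.1]
grip_width: 0.129
t4.65 pos [0.4393 0.067  0.117 ] z [-0.001 -0.    -1.   ] y [ 0.546  0.838 -0.001] g0.129 F [-0.3 -0.4  0.1] q [-0.54  0.06  0.3   2.09 -0.02  1.    0.76]
```

View pics/w6.png

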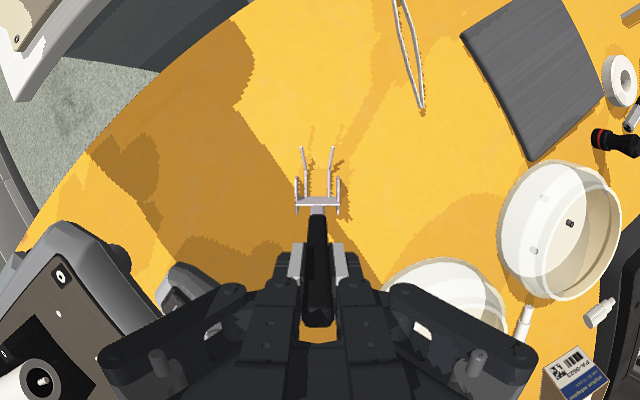

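View pics/x6.png

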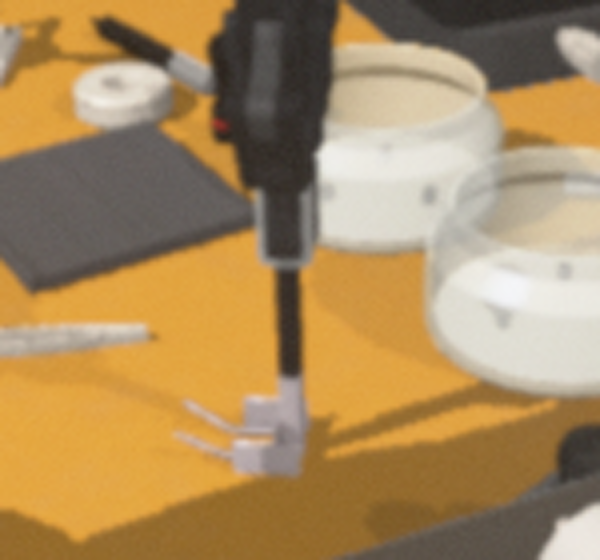

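```bash
python3 -m jog '[[[0,0,0],[0,0,0],0],[[0,0,0.04],[0,0,0],0],[[0,0,0.04],[0,0,0.16],0],[[0.02,0,0.04],[0,0,0.16],0],[[0.02,0.01,0.02],[0,0,0.16],0]]' 90;python3 -c "
from h import *
info()"
```

```text
clock: 5.38
position: [0.4775, 0.0759, 0.2594]
ee_rot: [0.042, 0.999, -0.002, -0.001]
ft_force: [0.1, 0.0, -1.6]
grip_width: 0.121
t5.38 pos [0.4775 0.0759 0.2594] z [-0.003 -0.004 -1.   ] y [ 0.085  0.996 -0.005] g0.121 F [ 0.1  0.  -1.6] q [-0.56  0.    0.31  1.82  0.    1.32  1.23]
```

```bash
python3 -m jog '[[[0.025,0.007,0],[-0.012,-0.16,0],0],[[0.025,0.007,0],[-0.012,-0.16,0],0],[[0.02,0.006,0],[-0.012,-0.16,0],0],[[0.02,0.006,0],[-0.004,-0.05,0],0],[[0,0,0],[0,0,0],0]]';python3 -c "
from h import *
info()
for n in ['wrist','scene','side']: snap(n,n+'7')
"
```

```text
clock: 6.0
position: [0.5706, 0.1039, 0.2603]
ee_rot: [0.039, 0.962, -0.01, 0.269]
ft_force: [0.2, 0.4, -0.9]
grip_width: 0.123
t6.00 pos [0.5706 0.1039 0.2603] z [ 0.517 -0.041 -0.855] y [0.08  0.997 0.001] g0.123 F [ 0.2  0.4 -0.9] q [-0.6  -0.11  0.19  2.03  0.38  0.77  0.87]
```

View pics/wrist7.png

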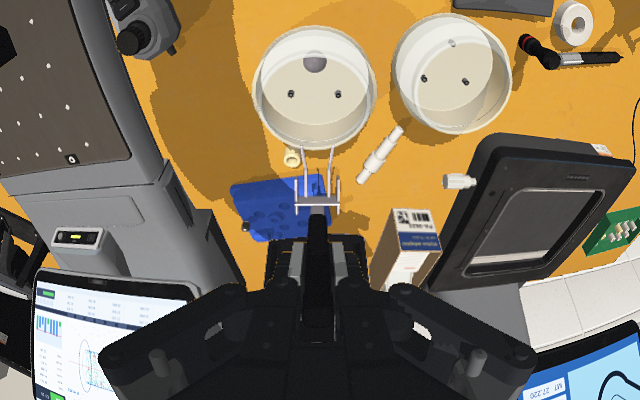

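View pics/scene7.png

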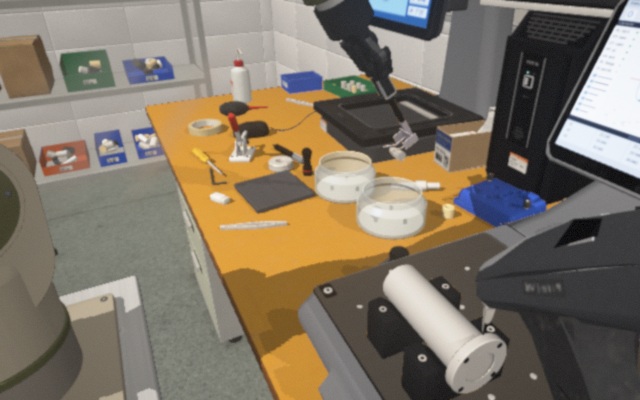

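View pics/side7.png

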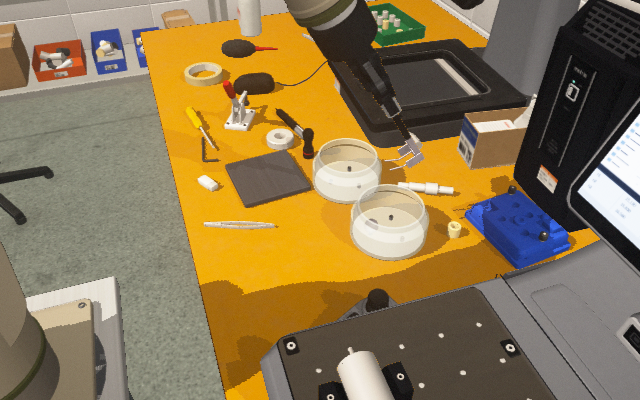

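Run:
```python
from h import *
a=cv2.imread('pics/scene7.png')[110:170,370:430];b=cv2.imread('pics/side7.png')[120:180,370:440];c=cv2.imread('pics/wrist7.png')[120:220,270:370]
r=lambda i:cv2.resize(i,(400,int(400*i.shape[0]/i.shape[1])),interpolation=2)
ims=[r(a),r(b)];h=max(i.shape[0] for i in ims)
cv2.imwrite('pics/x7.png',np.hstack([cv2.copyMakeBorder(i,0,h-i.shape[0],0,0,0) for i in ims]))
cv2.imwrite('pics/x7w.png',r(c))
```

```text
(no output)
```

View pics/x7.png

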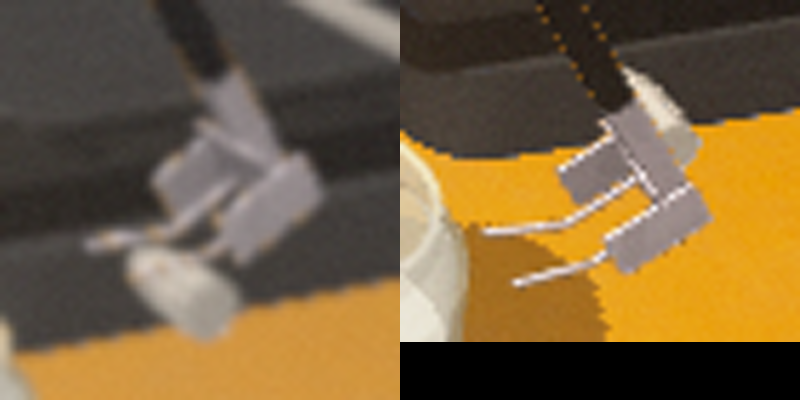

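View pics/x7w.png

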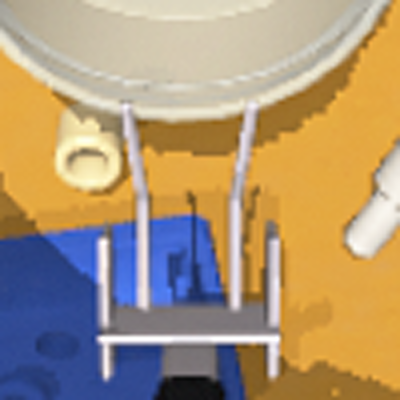

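Run:
```python
from h import *
np.set_printoptions(precision=4,suppress=True)
a=tri(('side7',390.1,169.5),('wrist7',301.5,146.3));b=tri(('side7',384.9,160.6),('wrist7',332.8,146.3))
print(a,b,(a[0]+b[0])/2)
o=sensors.get_obs();M=R.from_quat(o['ee_rot']).as_matrix();p=o['position']
# scoop axes in tool: scoop z=-tool z, nose = ?
zs=-M[:,2]; ys=M[:,1]; n=np.cross(ys,zs); print('cross',n)
for s in (1,-1):
  print(s,[ (p+s*n*.047+zs*(.015-.117)+ys*k) for k in (-.0115,.0115)])
```

```text
(array([0.5831, 0.0918, 0.1449]), [1.0154653499038426, 1.0154653499037376]) (array([0.5854, 0.115 , 0.1446]), [0.8932885828177104, 0.8932885828177615]) [0.5842 0.1034 0.1447]
cross [ 0.8523 -0.0707  0.5182]
1 [array([0.6624, 0.0842, 0.1979]), array([0.6643, 0.1072, 0.198 ])]
-1 [array([0.5823, 0.0909, 0.1492]), array([0.5842, 0.1138, 0.1493])]
```

```bash
python3 -m jog '[[[0.001,-0.0015,-0.03],[0.0015,0.02,0.005],0],[[0,0,-0.025],[0,0,0],0],[[0,0,0],[0,0,0],0]]';python3 -c "
from h import *
o=info()
snap('wrist','w8')
print(proj('w8',np.array([.5645,.1024,.026])))
"
```

```text
clock: 6.52
position: [0.5717, 0.1006, 0.2058]
ee_rot: [0.038, 0.965, -0.009, 0.258]
ft_force: [-0.3, 0.6, 0.6]
grip_width: 0.124
t6.53 pos [0.5717 0.1006 0.2058] z [ 0.498 -0.037 -0.866] y [0.079 0.997 0.002] g0.124 F [-0.3  0.6  0.6] q [-0.59 -0.05  0.21  2.08  0.38  0.66  0.87]
[317.44381784  86.19021683]
```

View pics/w8.png

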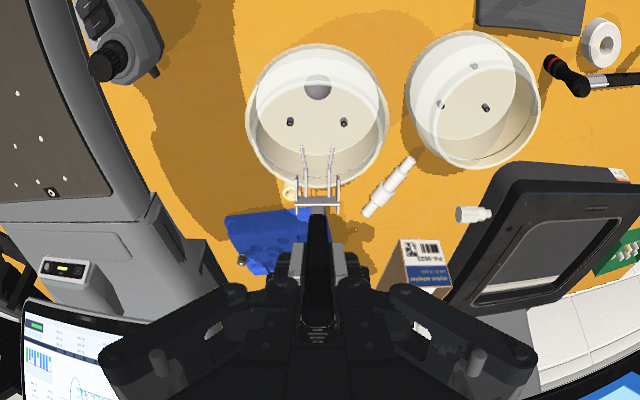

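```bash
python3 -m jog '[[[0,0,-0.03],[0,0,0],0],[[0,0,-0.025],[0,0,0],0],[[0,0,0],[0,0,0],0]]';python3 -c "
from h import *
o=info()
snap('wrist','w9'); snap('side','s9');snap('scene','c9')
b=cv2.imread('pics/s9.png')[160:280,320:460];c=cv2.imread('pics/c9.png')[150:250,330:450]
r=lambda i:cv2.resize(i,(400,int(400*i.shape[0]/i.shape[1])),interpolation=2)
b,c=r(b),r(c);h=max(len(b),len(c));cv2.imwrite('pics/x9.png',np.hstack([cv2.copyMakeBorder(i,0,h-len(i),0,0,0) for i in (b,c)]))
"
```

```text
clock: 6.95
position: [0.5749, 0.1014, 0.1566]
ee_rot: [0.039, 0.964, -0.007, 0.262]
ft_force: [-0.5, -0.1, -0.4]
grip_width: 0.129
t6.95 pos [0.5749 0.1014 0.1566] z [ 0.505 -0.035 -0.862] y [0.079 0.997 0.006] g0.129 F [-0.5 -0.1 -0.4] q [-0.58  0.03  0.21  2.13  0.42  0.54  0.8 ]
```

View pics/w9.png

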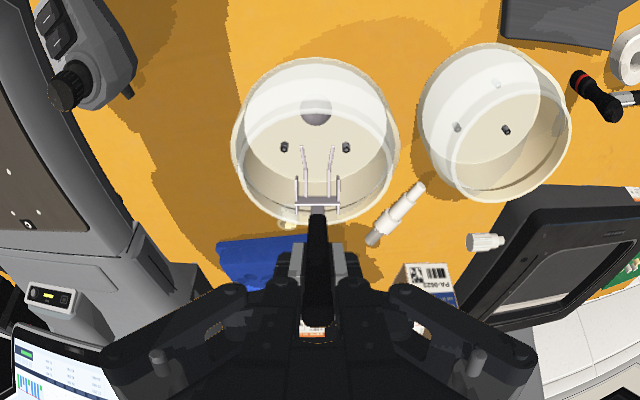

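View pics/x9.png

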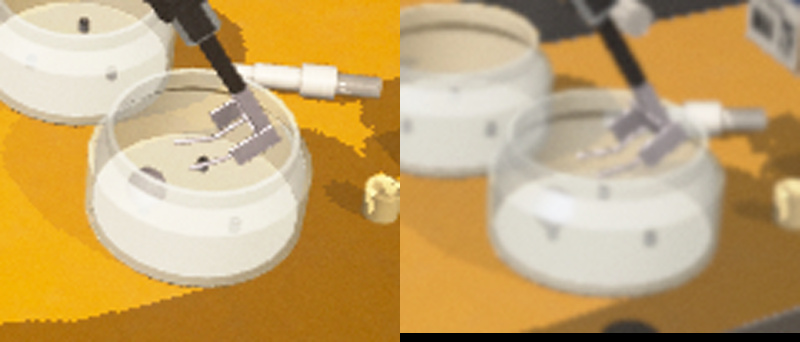

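```bash
python3 -m jog '[[[-0.003,0,-0.018],[0,0.005,0],0],[[0,0,-0.009],[0,0,0],0],[[0,0,0],[0,0,0],0]]';python3 -c "
from h import *
o=info()"
```

```text
clock: 7.48
position: [0.5735, 0.1023, 0.1318]
ee_rot: [0.039, 0.964, -0.006, 0.262]
ft_force: [0.1, -0.3, -1.5]
grip_width: 0.127
t7.47 pos [0.5735 0.1023 0.1318] z [ 0.505 -0.032 -0.862] y [0.079 0.997 0.009] g0.127 F [ 0.1 -0.3 -1.5] q [-0.58  0.06  0.22  2.16  0.45  0.48  0.76]
```

```bash
python3 -m jog '[[[-0.001,0,-0.005],[-0.009,0.007,0],0],[[0,0,-0.002],[0,0,0],0],[[0,0,0],[0,0,0],0]]';for i in 1 2 3 ; do python3 -c "
from h import *
o=info()"; python3 -m jog '[[[-0.0002,0,-0.002],[0,0,0],0],[[0,0,0],[0,0,0],0]]'>/dev/null; done; python3 -c "
from h import *
o=info()"
```

```text
clock: 7.85
position: [0.5727, 0.1024, 0.1246]
ee_rot: [0.038, 0.965, -0.011, 0.259]
ft_force: [-0.7, -0.4, -1.3]
grip_width: 0.126
t7.85 pos [0.5727 0.1024 0.1246] z [ 0.499 -0.04  -0.866] y [ 0.079  0.997 -0.001] g0.126 F [-0.7 -0.4 -1.3] q [-0.59  0.08  0.21  2.16  0.47  0.48  0.74]
t8.10 pos [0.5726 0.1025 0.1227] z [ 0.499 -0.04  -0.865] y [ 0.079  0.997 -0.001] g0.124 F [-0.4 -0.1 -0.9] q [-0.59  0.08  0.22  2.16  0.47  0.47  0.74]
t8.35 pos [0.5724 0.1025 0.1207] z [ 0.5   -0.04  -0.865] y [ 0.079  0.997 -0.001] g0.119 F [ 0.  -0.3 -1.4] q [-0.59  0.08  0.22  2.16  0.47  0.47  0.74]
t8.60 pos [0.5731 0.1028 0.1198] z [ 0.502 -0.039 -0.864] y [0.079 0.997 0.   ] g0.125 F [-1.  -0.9 -0.5] q [-0.59  0.08  0.22  2.16  0.48  0.46  0.73]
```

```bash
python3 -m jog '[[[0,0,0.004],[0,0,0],0],[[0,0,0],[0,0,0],0]]';python3 -c "
from h import *
o=info();snap('wrist','w10')
cv2.imwrite('pics/x10.png',cv2.resize(cv2.imread('pics/w10.png')[70:240,230:410],None,fx=4,fy=3.5,interpolation=2))"
```

```text
clock: 8.85
position: [0.573, 0.1027, 0.1239]
ee_rot: [0.038, 0.965, -0.01, 0.26]
ft_force: [-0.9, -0.5, -0.2]
grip_width: 0.125
t8.85 pos [0.573  0.1027 0.1239] z [ 0.501 -0.04  -0.864] y [0.079 0.997 0.   ] g0.125 F [-0.9 -0.5 -0.2] q [-0.59  0.08  0.22  2.16  0.47  0.47  0.74]
```

View pics/x10.png

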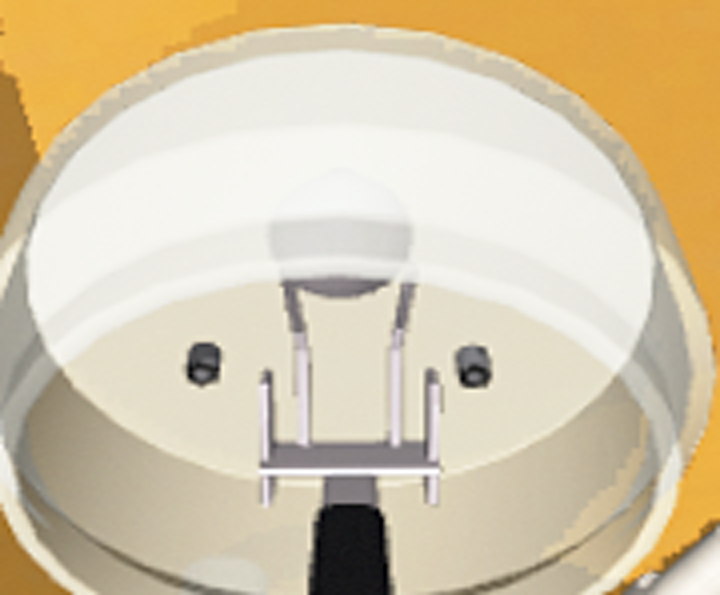

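```bash
python3 -m jog '[[[0,-0.0013,-0.0005],[0,0.001,0],0],[[-0.007,0.0006,0],[0,0,0],0],[[-0.007,0.0006,0],[0,0,0],0],[[0,0,0],[0,0,0],0]]';python3 -c "
from h import *
o=info();snap('wrist','w11')
cv2.imwrite('pics/x11.png',cv2.resize(cv2.imread('pics/w11.png')[70:240,230:410],None,fx=4,fy=3.5,interpolation=2))"
```

```text
clock: 9.4
position: [0.5573, 0.1024, 0.1226]
ee_rot: [0.038, 0.965, -0.01, 0.259]
ft_force: [0.3, -1.1, -0.9]
grip_width: 0.127
t9.40 pos [0.5573 0.1024 0.1226] z [ 0.499 -0.04  -0.866] y [ 0.079  0.997 -0.   ] g0.127 F [ 0.3 -1.1 -0.9] q [-0.6   0.05  0.21  2.19  0.5   0.48  0.71]
```

View pics/x11.png

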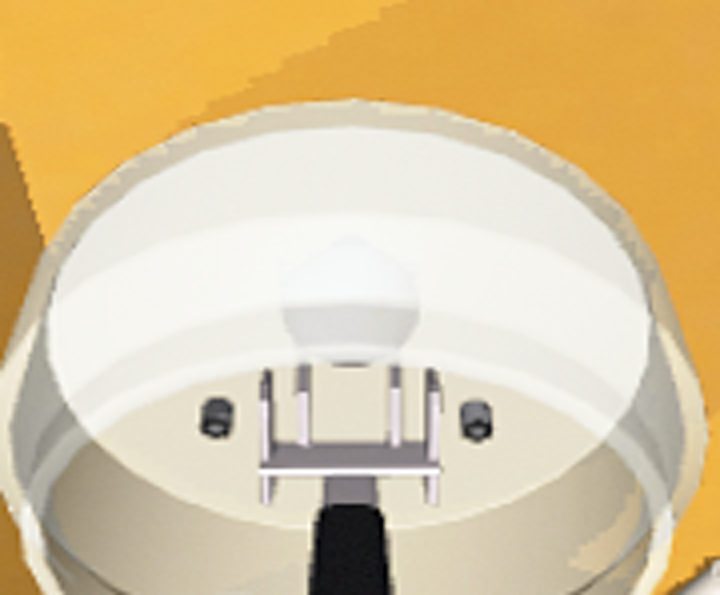

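```bash
python3 -m jog '[[[-0.007,0.0006,0.0005],[0,0,0],0],[[-0.007,0.0006,0],[0,0,0],0],[[-0.005,0.0004,0],[0,0,0],0],[[0,0,0],[0,0,0],0]]';python3 -c "
from h import *
o=info();snap('wrist','w12');snap('side','s12')
cv2.imwrite('pics/x12.png',cv2.resize(cv2.imread('pics/w12.png')[70:240,230:410],None,fx=4,fy=3.5,interpolation=2))
cv2.imwrite('pics/x12s.png',cv2.resize(cv2.imread('pics/s12.png')[170:270,340:440],None,fx=5,fy=5,interpolation=2))"
```

```text
clock: 9.95
position: [0.5372, 0.1042, 0.1233]
ee_rot: [0.038, 0.965, -0.01, 0.259]
ft_force: [-0.1, -0.3, -1.0]
grip_width: 0.122
t9.95 pos [0.5372 0.1042 0.1233] z [ 0.5   -0.04  -0.865] y [ 0.079  0.997 -0.   ] g0.122 F [-0.1 -0.3 -1. ] q [-0.61  0.    0.2   2.24  0.53  0.49  0.66]
```

View pics/x12.png

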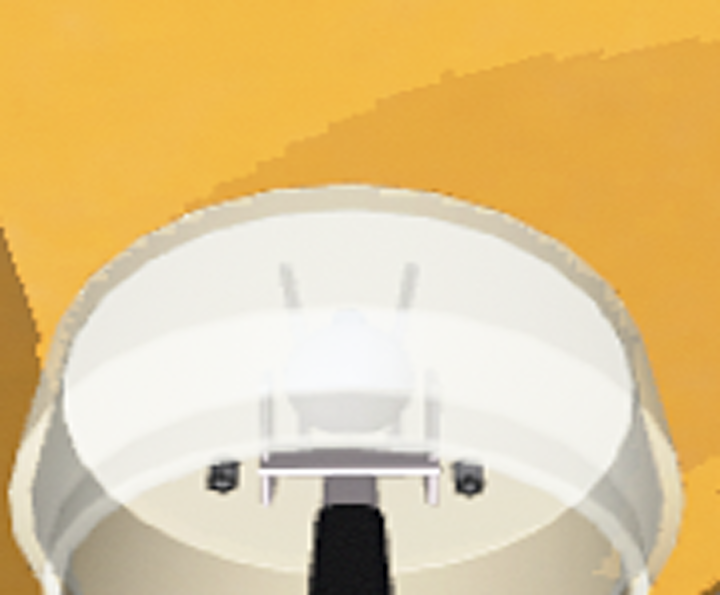

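View pics/x12s.png

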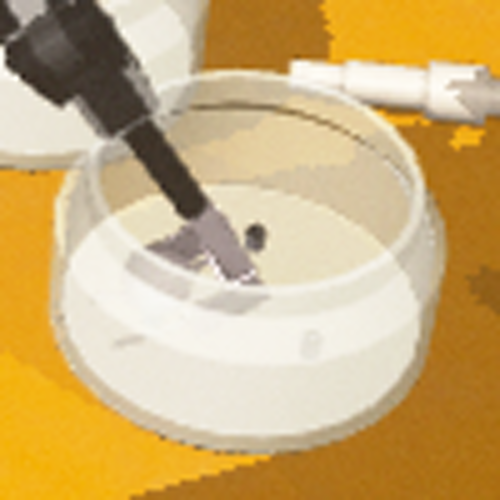

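```bash
python3 -m jog '[[[-0.0025,0.0002,0],[0,0,0],0],[[0,0,0],[0,0,0],0],[[0.0086,-0.0007,0.0024],[0.007,0.087,0],0],[[0.0086,-0.0007,0.0013],[0.007,0.087,0],0],[[0,0,0],[0,0,0],0]]';python3 -c "
from h import *
o=info();snap('wrist','w13');p=o['position'];M=R.from_quat(o['ee_rot']).as_matrix()
zs=-M[:,2];ys=M[:,1];n=-np.cross(ys,zs); O=p+zs*-.117+n*.019
B=np.array([.5645,.1024,.026])-O; print('ball in scoop: x %.1f y %.1f z %.1f'%(-B@n*1e3,B@ys*1e3,B@zs*1e3),'lean',np.degrees(np.arccos(zs[2])))
cv2.imwrite('pics/x13.png',cv2.resize(cv2.imread('pics/w13.png')[70:240,230:410],None,fx=4,fy=3.5,interpolation=2))
"
```

```text
clock: 10.68
position: [0.5525, 0.1031, 0.1269]
ee_rot: [0.039, 0.984, -0.006, 0.172]
ft_force: [-0.3, 0.2, -1.0]
grip_width: 0.125
t10.68 pos [0.5525 0.1031 0.1269] z [ 0.338 -0.026 -0.941] y [0.078 0.997 0.001] g0.125 F [-0.3  0.2 -1. ] q [-0.57  0.1   0.24  2.07  0.18  0.67  1.02]
ball in scoop: x -3.9 y 0.2 z 18.0 lean 19.82210310497928
```

View pics/x13.png

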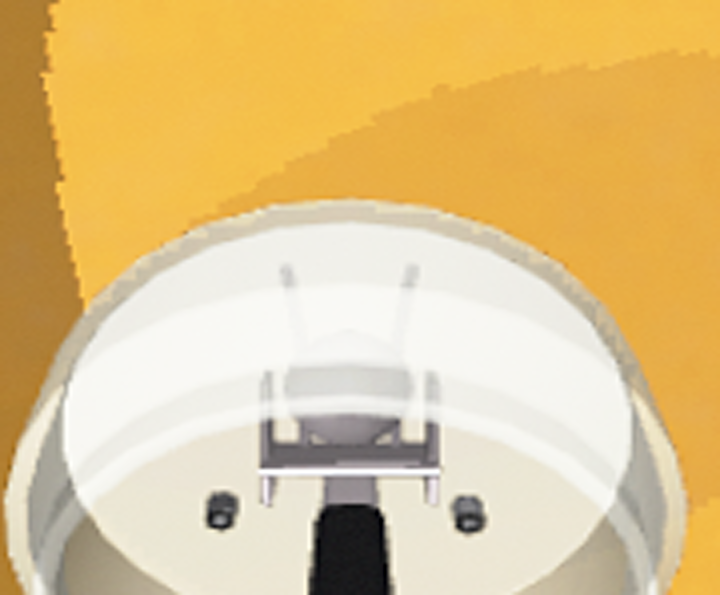

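```bash
python3 -m jog '[[[0,0,0.003],[0,0,0],0],[[0,0,0.001],[0,0,0],0],[[0,0,0.0015],[0,0,0],0],[[0,0,0.002],[0,0,0],0],[[0,0,0],[0,0,0],0]]';python3 -c "
from h import *
o=info();snap('wrist','w14')
cv2.imwrite('pics/x14.png',cv2.resize(cv2.imread('pics/w14.png')[70:240,230:410],None,fx=4,fy=3.5,interpolation=2))
"
```

```text
clock: 11.35
position: [0.5491, 0.103, 0.1332]
ee_rot: [0.038, 0.984, -0.007, 0.172]
ft_force: [-0.8, 0.7, -1.4]
grip_width: 0.124
t11.35 pos [0.5491 0.103  0.1332] z [ 0.339 -0.027 -0.94 ] y [ 0.077  0.997 -0.001] g0.124 F [-0.8  0.7 -1.4] q [-0.58  0.08  0.24  2.07  0.19  0.68  1.02]
```

View pics/x14.png

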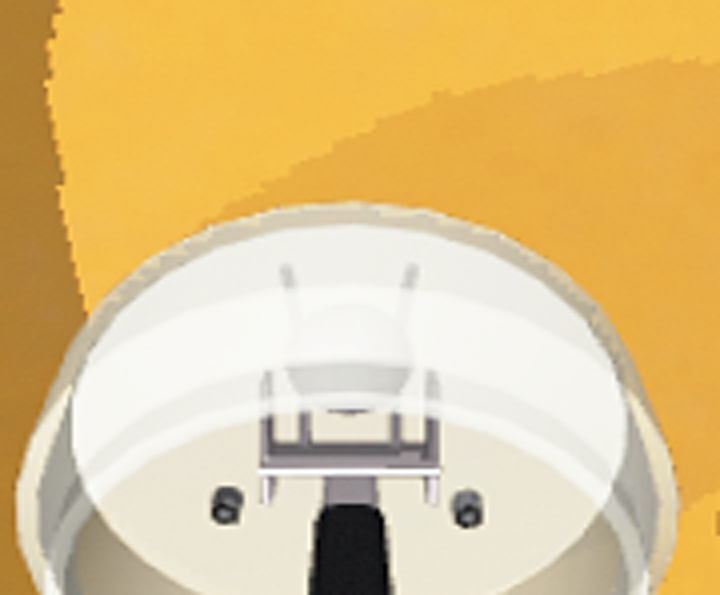

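```bash
python3 -m jog '[[[0.0093,-0.0007,0.002],[0.007,0.087,0],0],[[0.0093,-0.0007,0.001],[0.007,0.087,0],0],[[0,0,0],[0,0,0],0]]';python3 -c "
from h import *
o=info();snap('wrist','w15')
cv2.imwrite('pics/x15.png',cv2.resize(cv2.imread('pics/w15.png')[70:240,230:410],None,fx=4,fy=3.5,interpolation=2))
"
```

```text
clock: 11.78
position: [0.5678, 0.1017, 0.1358]
ee_rot: [0.038, 0.996, -0.003, 0.084]
ft_force: [-0.7, 0.2, -2.4]
grip_width: 0.126
t11.78 pos [0.5678 0.1017 0.1358] z [ 0.166 -0.013 -0.986] y [ 0.076  0.997 -0.   ] g0.126 F [-0.7  0.2 -2.4] q [-0.52  0.21  0.25  1.88  0.01  0.9   1.22]
```

View pics/x15.png

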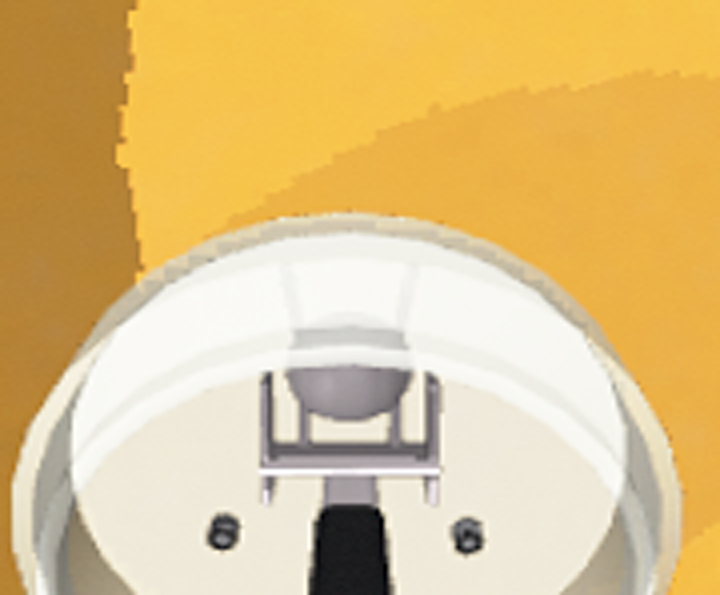

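```bash
python3 -m jog '[[[0.009,-0.0007,0.002],[0.007,0.084,0],0],[[0.009,-0.0007,0.001],[0.007,0.083,0],0],[[0,0,0.003],[0,0,0],0],[[0,0,0],[0,0,0],0]]';python3 -c "
from h import *
o=info();snap('wrist','w16');snap('side','s16')
cv2.imwrite('pics/x16.png',cv2.resize(cv2.imread('pics/w16.png')[70:240,230:410],None,fx=4,fy=3.5,interpolation=2))
cv2.imwrite('pics/x16s.png',cv2.resize(cv2.imread('pics/s16.png')[150:270,330:450],None,fx=4,fy=4,interpolation=2))
"
```

```text
clock: 12.32
position: [0.5839, 0.1003, 0.1404]
ee_rot: [0.037, 0.999, -0.001, 0.001]
ft_force: [2.4, 0.1, 0.3]
grip_width: 0.122
t12.32 pos [0.5839 0.1003 0.1404] z [ 0.002 -0.001 -1.   ] y [ 0.075  0.997 -0.001] g0.122 F [2.4 0.1 0.3] q [-0.46  0.35  0.26  1.7  -0.09  1.11  1.32]
```

View pics/x16.png

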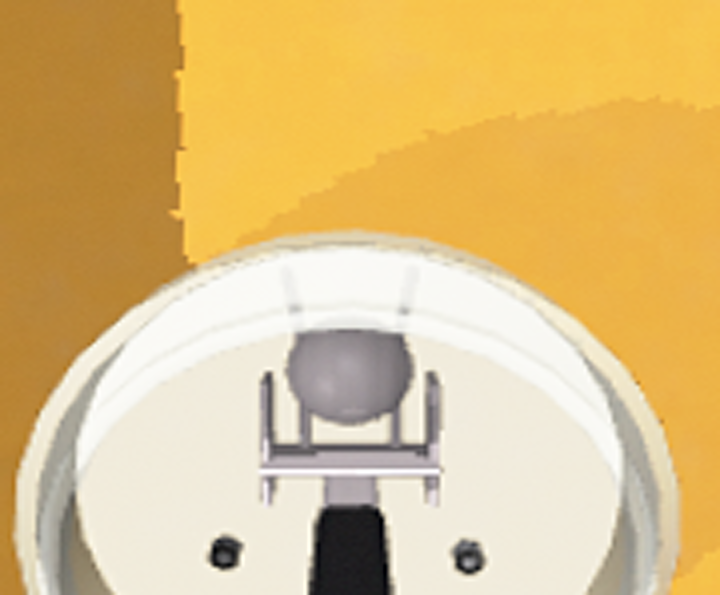

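View pics/x16s.png

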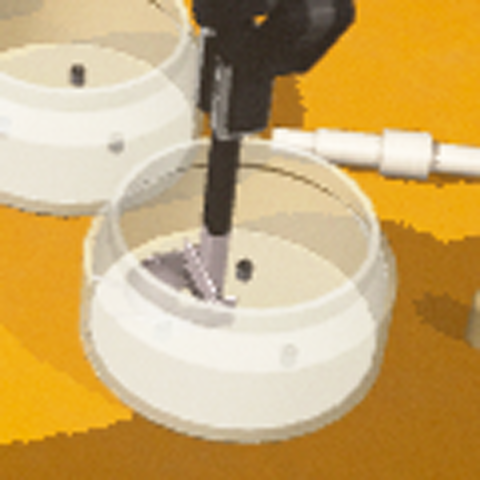

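```bash
python3 -m jog '[[[0.004,-0.0003,0],[0,0,0],0],[[0.008,-0.0005,0],[0,0,0],0],[[0.009,-0.0006,0],[0,0,0],0],[[0.006,-0.0004,0],[0,0,0],0],[[0.002,0,0],[0,0,0],0]]';python3 -m jog '[[[0,0,0],[0,0,0],0]]'; python3 -c "
from h import *
o=info();snap('wrist','w17')
cv2.imwrite('pics/x17.png',cv2.resize(cv2.imread('pics/w17.png')[70:240,230:410],None,fx=4,fy=3.5,interpolation=2))
"
```

```text
clock: 13.05
position: [0.6131, 0.0989, 0.1399]
ee_rot: [0.037, 0.999, -0.001, 0.0]
ft_force: [-0.3, -0.3, -1.5]
grip_width: 0.126
clock: 13.18
position: [0.6131, 0.0988, 0.1397]
ee_rot: [0.037, 0.999, -0.001, -0.0]
ft_force: [-0.6, 0.1, -2.1]
grip_width: 0.126
t13.18 pos [0.6131 0.0988 0.1397] z [-0.    -0.001 -1.   ] y [ 0.074  0.997 -0.001] g0.126 F [-0.6  0.1 -2.1] q [-0.44  0.41  0.26  1.62 -0.11  1.13  1.35]
```

View pics/x17.png

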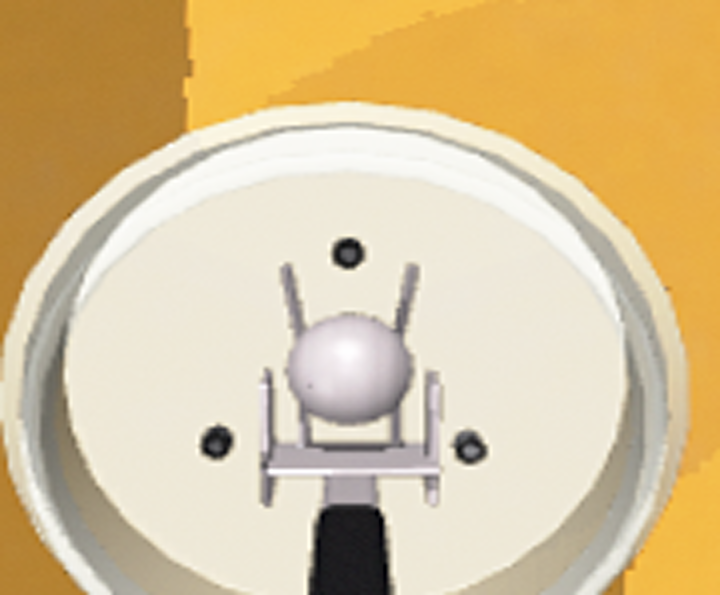

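```bash
python3 -m jog '[[[0,0,0.005],[0,0,0],0],[[0.001,0,0.01],[0,0,0],0],[[0.001,0,0.014],[0,0,0],0],[[0.001,0,0.014],[0,0,0],0],[[0.001,0,0.014],[0,0,0],0]]';python3 -c "
from h import *
info()"; python3 -m jog '[[[0.001,0,0.014],[0,0,0],0],[[0.001,0,0.014],[0,0,0],0],[[0.001,0,0.008],[0,0,0],0],[[0,0,0.004],[0,0,0],0],[[0,0,0],[0,0,0],0]]'; python3 -c "
from h import *
o=info();snap('wrist','w18')
cv2.imwrite('pics/x18.png',cv2.resize(cv2.imread('pics/w18.png')[70:240,230:410],None,fx=4,fy=3.5,interpolation=2))
"
```

```text
clock: 13.85
position: [0.6168, 0.099, 0.201]
ee_rot: [0.037, 0.999, -0.001, -0.0]
ft_force: [0.1, 0.2, -2.2]
grip_width: 0.124
t13.85 pos [0.6168 0.099  0.201 ] z [-0.    -0.001 -1.   ] y [ 0.073  0.997 -0.001] g0.124 F [ 0.1  0.2 -2.2] q [-0.44  0.36  0.27  1.54 -0.1   1.25  1.34]
clock: 14.48
position: [0.6206, 0.099, 0.2453]
ee_rot: [0.037, 0.999, -0.0, 0.001]
ft_force: [0.3, -0.5, -1.1]
grip_width: 0.126
t14.47 pos [0.6206 0.099  0.2453] z [ 0.002 -0.    -1.   ] y [ 0.073  0.997 -0.   ] g0.126 F [ 0.3 -0.5 -1.1] q [-0.44  0.34  0.28  1.48 -0.09  1.34  1.33]
```

View pics/x18.png

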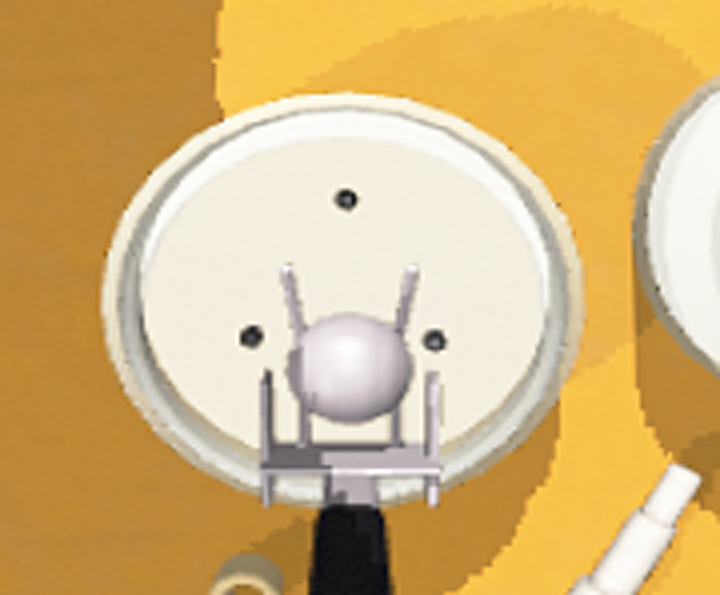

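```bash
python3 -m jog '[[[-0.004,0.005,0],[0,0,0],0],[[-0.007,0.01,0],[0,0,0],0],[[-0.01,0.014,0],[0,0,0],0],[[-0.01,0.014,0],[0,0,0],0],[[-0.01,0.014,0],[0,0,0],0]]'; python3 -m jog '[[[-0.01,0.014,0],[0,0,0],0],[[-0.01,0.014,0],[0,0,0],0],[[-0.01,0.014,0],[0,0,0],0],[[-0.01,0.014,0],[0,0,0],0],[[-0.01,0.014,0],[0,0,0],0]]';python3 -m jog '[[[-0.01,0.014,0],[0,0,0],0],[[-0.01,0.014,0],[0,0,0],0],[[-0.01,0.014,0],[0,0,0],0],[[-0.006,0.009,0],[0,0,0],0],[[-0.003,0.004,0],[0,0,0],0]]'; python3 -c "
from h import *
o=info();snap('wrist','w19')"
```

```text
clock: 15.15
position: [0.5759, 0.1599, 0.2436]
ee_rot: [0.037, 0.999, -0.001, -0.0]
ft_force: [0.6, 0.8, -1.8]
grip_width: 0.125
clock: 15.78
position: [0.5219, 0.2355, 0.2439]
ee_rot: [0.036, 0.999, -0.0, -0.0]
ft_force: [-0.4, -0.3, -1.9]
grip_width: 0.122
clock: 16.4
position: [0.4795, 0.2953, 0.2439]
ee_rot: [0.035, 0.999, -0.0, -0.0]
ft_force: [-0.4, -0.1, -2.3]
grip_width: 0.122
t16.40 pos [0.4795 0.2953 0.2439] z [-0.001 -0.    -1.   ] y [ 0.071  0.998 -0.   ] g0.122 F [-0.4 -0.1 -2.3] q [-0.75  0.2   0.13  1.65 -0.03  1.3   0.89]
```

View pics/w19.png

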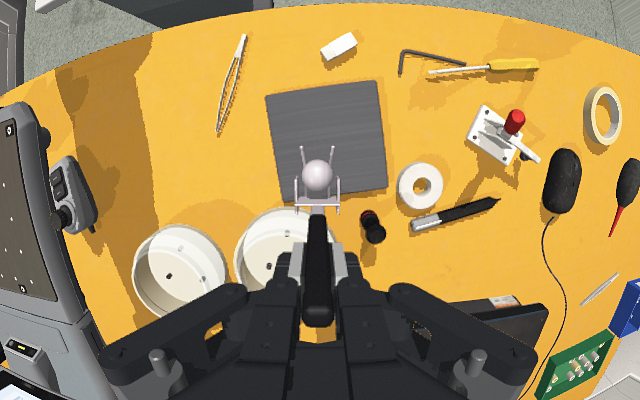

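```bash
python3 - <<'E'
from h import *
q=[onz('w19',u,v,.012) for u,v in [(265,96),(376,81),(387,190)]]
print(q,(q[0]+q[2])/2)
E
python3 -m jog '[[[-0.004,0.005,-0.005],[0,0,0],0],[[-0.006,0.007,-0.01],[0,0,0],0],[[-0.004,0.005,-0.014],[0,0,0],0],[[-0.001,0.001,-0.014],[0,0,0],0],[[0,0,-0.014],[0,0,0],0]]'; python3 -c "
from h import *
o=info()"
```

```text
[array([0.38202974, 0.24296019, 0.012     ]), array([0.37320213, 0.37048029, 0.012     ]), array([0.50286138, 0.37844797, 0.012     ])] [0.44244556 0.31070408 0.012     ]
clock: 17.08
position: [0.4637, 0.3138, 0.1829]
ee_rot: [0.036, 0.999, -0.0, -0.0]
ft_force: [0.2, -0.6, -0.2]
grip_width: 0.123
t17.07 pos [0.4637 0.3138 0.1829] z [-0.    -0.001 -1.   ] y [ 0.072  0.997 -0.001] g0.123 F [ 0.2 -0.6 -0.2] q [-0.77  0.24  0.11  1.73 -0.03  1.18  0.84]
```

```bash
python3 -m jog '[[[0,0,-0.014],[0,0,0],0],[[0,0,-0.014],[0,0,0],0],[[0,0,-0.008],[0,0,0],0],[[0,0,-0.004],[0,0,0],0],[[0,0,0],[0,0,0],0]]'; python3 -c "
from h import *
o=info();snap('scene','c20')
cv2.imwrite('pics/x20.png',cv2.resize(cv2.imread('pics/c20.png')[120:240,200:360],None,fx=4,fy=4,interpolation=2))"
```

```text
clock: 17.7
position: [0.4637, 0.3127, 0.1386]
ee_rot: [0.037, 0.999, -0.001, -0.001]
ft_force: [-0.4, 0.7, -0.2]
grip_width: 0.122
t17.70 pos [0.4637 0.3127 0.1386] z [-0.002 -0.002 -1.   ] y [ 0.073  0.997 -0.002] g0.122 F [-0.4  0.7 -0.2] q [-0.77  0.28  0.11  1.78 -0.03  1.09  0.85]
```

View pics/x20.png

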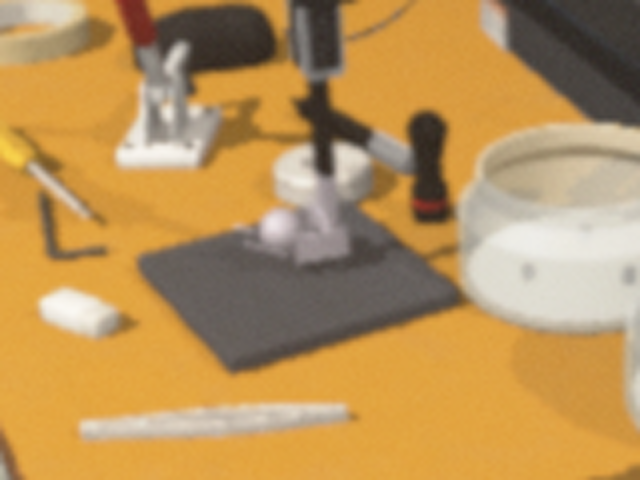

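```bash
python3 -m jog '[[[0,0.001,-0.005],[0.002,-0.002,0],0],[[0,0,-0.002],[0,0,0],0],[[0,0,0],[0,0,0],0]]'; python3 -m jog '[[[0,0,-0.0015],[0,0,0],0],[[0,0,0],[0,0,0],0]]';python3 -m jog '[[[0,0,-0.0015],[0,0,0],0],[[0,0,0],[0,0,0],0]]'; python3 -c "
from h import *
o=info()"
```

```text
clock: 18.12
position: [0.4642, 0.3142, 0.1322]
ee_rot: [0.037, 0.999, 0.001, 0.001]
ft_force: [0.7, -1.0, -1.4]
grip_width: 0.125
clock: 18.38
position: [0.4643, 0.3143, 0.1308]
ee_rot: [0.037, 0.999, 0.001, 0.001]
ft_force: [0.1, 0.2, -1.9]
grip_width: 0.122
clock: 18.62
position: [0.4644, 0.3143, 0.1293]
ee_rot: [0.037, 0.999, 0.001, 0.001]
ft_force: [-0.7, 0.1, -1.8]
grip_width: 0.124
t18.62 pos [0.4644 0.3143 0.1293] z [ 0.002  0.001 -1.   ] y [0.073 0.997 0.002] g0.124 F [-0.7  0.1 -1.8] q [-0.77  0.29  0.11  1.79 -0.03  1.07  0.85]
```

```bash
python3 -m jog '[[[0,0,-0.001],[-0.001,0.002,0],0],[[0,0,0],[0,0,0],0]]'; python3 -m jog '[[[0,0,-0.001],[0,0,0],0],[[0,0,0],[0,0,0],0]]'
```

```text
clock: 18.88
position: [0.4649, 0.3146, 0.1292]
ee_rot: [0.037, 0.999, 0.001, 0.001]
ft_force: [-0.0, -0.4, -1.2]
grip_width: 0.126
clock: 19.12
position: [0.4653, 0.3147, 0.1292]
ee_rot: [0.037, 0.999, 0.001, 0.001]
ft_force: [-0.1, 0.3, -0.5]
grip_width: 0.124
```

```bash
python3 -m jog '[[[0,0,0],[0,0,0],0],[[0,0,0],[0,0,0],18],[[0,0,0],[0,0,0],25],[[0,0,0],[0,0,0],40],[[0,0,0],[0,0,0],40]]' 20; python3 -c "
from h import *
o=info();snap('wrist','w21')"
```

```text
clock: 19.75
position: [0.4653, 0.3148, 0.1288]
ee_rot: [0.037, 0.999, 0.001, 0.001]
ft_force: [-0.4, -0.5, 0.6]
grip_width: 0.398
t19.75 pos [0.4653 0.3148 0.1288] z [ 0.002  0.002 -1.   ] y [0.073 0.997 0.002] g0.398 F [-0.4 -0.5  0.6] q [-0.77  0.29  0.11  1.78 -0.04  1.07  0.85]
```

View pics/w21.png

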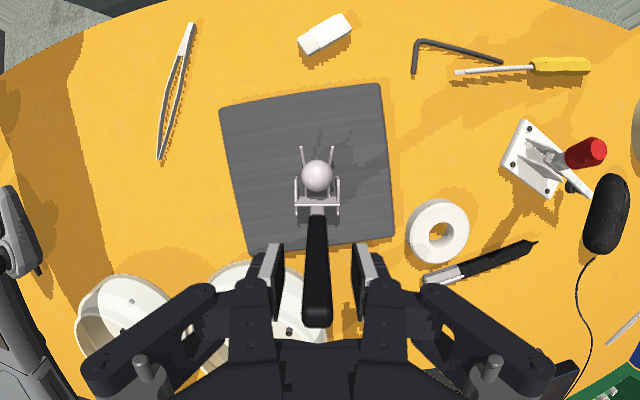

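```bash
python3 -m jog '[[[0,0,0],[0,0,0],70],[[0,0,0],[0,0,0],85],[[0,0,0.01],[0,0,0],85],[[0,0,0.02],[0,0,0],85],[[0,0,0.03],[0,0,0],85]]' ; python3 -m jog '[[[0,0,0.04],[0,0,0],85],[[0,0,0.04],[0,0,0],85],[[0.02,0,0.03],[0,0,0],85],[[0,0,0],[0,0,0],85],[[0,0,0],[0,0,0],85]]'; python3 -c "
from h import *
o=info();snap('wrist','w22');snap('side','s22');snap('scene','c22')
r=lambda i:cv2.resize(i,None,fx=2.5,fy=2.5,interpolation=2)
cv2.imwrite('pics/x22.png',np.hstack([r(cv2.imread('pics/s22.png')[110:270,190:350]),r(cv2.imread('pics/c22.png')[110:270,200:360])]))"
```

```text
clock: 20.42
position: [0.4643, 0.314, 0.1896]
ee_rot: [0.037, 0.999, -0.0, -0.0]
ft_force: [-0.0, 1.0, -0.2]
grip_width: 0.849
clock: 21.05
position: [0.4846, 0.3142, 0.3086]
ee_rot: [0.037, 0.999, 0.002, 0.002]
ft_force: [0.1, 0.5, -0.8]
grip_width: 0.852
t21.05 pos [0.4846 0.3142 0.3086] z [ 0.004  0.003 -1.   ] y [0.073 0.997 0.004] g0.852 F [ 0.1  0.5 -0.8] q [-0.76  0.2   0.13  1.51 -0.03  1.43  0.86]
```

View pics/x22.png

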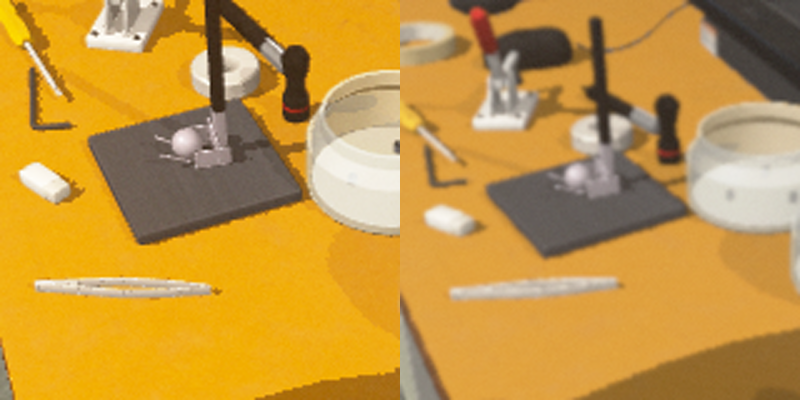

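View pics/w22.png

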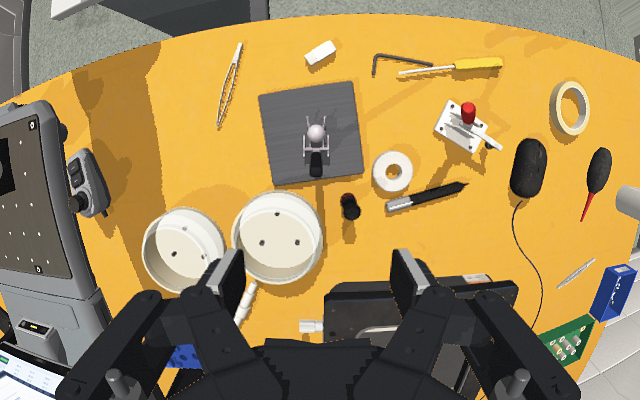

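```bash
python3 -c "
from h import *
print(manip.hand_in())"
```

```text
the job is handed in; nothing more can be done
None
```

The scoop now stands upright on the dark steel plate with the ball in it. The gripper has let go and is clear, and I handed the job in at about 21 s of the 54 s.

- **How it went:** I gripped the scoop's handle and leaned it 30° nose-down through the mouth of the near jar, which held the ball. I ran the prongs under the ball, one on each side of its post, and righted the scoop about the ball. Then I lifted it out, set it on the plate and opened the jaws. The gripper only ever touched the handle.
- **Last checks:** All three cameras showed the ball in the scoop. The feet were well inside the plate, with the rearmost part at x ≈ 0.470 m against the plate edge at about 0.506 m. All three posts in the jar were empty. My force readings between moves stayed within a few newtons.
- **What disagreed:** Heights measured by camera were off by 3–7 mm: the handle top and prong tips read low, the ball high and the posts low. For the height under the ball I relied on the arm's own position, checked by lightly touching the scoop to the jar floor. That contact came within about 1 mm of the expected height.
- **Possible wall contact:** Right after righting the scoop, its tips were only about 2–3 mm from the jar wall. I read 2.4 N sideways there, so they may have brushed it. I moved back to the middle before lifting.

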